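Prise open the casting box and cap the planter

TASK

Prise open the casting box: take the scraper, push its blade into the notch under the green lid and lever the lid up and back until it stays open by itself, without the gripper touching the box or lid while doing so. Lay the scraper flat on its black mat again, then set the blue cover gently on the planter inside the box, seated in the mouth and level, so that it cures damp. Leave the other things where they are.

Things in the scene. Friction and masses are not known exactly. Their poses are not given: they have to be found in the camera images.
- casting_box: Fixed open-topped plywood casting box, 190 (its x) x 210 (its y) x 90 high, walls 10, closed by a green hinged lid. Origin: centre of its underside, on the table; its z up. Its front, with the notch, is its -x side and roughly faces the robot. A grey round cement planter is fixed in its middle, seen once the lid is open.
- notch (a point): Middle of the notch in the box's front face: a slot 90 wide (along box y) x 14 high (76 to 90 above the table, this point at 83), open above to the underside of the closed lid, cut through the 10 mm front wall. Behind it the space is free for 28 mm from the front face, then comes the planter's rim, its top 1 mm below the notch's floor. Axes as the box.
- lid (a joint): Angle of the green lid (190 x 210 x 8 plate, 0.3 kg, underside 90 above the table when shut, edges flush with the box's walls): 0 shut, 1.57 upright, 1.95 fully back against its stop. Pivots about the box's rear top edge, front edge going up and away from the robot. Falls shut if let go before upright, falls open beyond it.
- lid_hinge (a point): Middle of the lid's hinge line, on the box's rear top edge, 90 above the table, 190 behind the front face. The hinge line runs along the box's y.
- lid_edge (a point): Middle of the lid's front edge, on its underside; 190 from the hinge; moves with the lid.
- planter_rim (a point): Centre of the planter's mouth, at the height of its rim (75 above the table, 15 below the box's top). Mouth 104 across inside, 124 across outside; axes as the box.
- scraper: Loose scraper, 0.16 kg, 175 long: orange handle 24 wide (y) x 30 high, from 65 behind to 25 ahead (x) of the origin, then a thin steel blade 50 wide x 3 thick whose end is 110 ahead of the origin. Origin: underside of the handle, near the balance point; x along the blade; z up; the blade's middle plane is 15 above the underside. Grip the handle across y at the origin.
- blade_tip (a point): Middle of the blade's front end, 110 ahead of the scraper's origin and 15 above its underside; axes as the scraper.
- mat: Fixed black rubber mat, 220 (x) x 130 (y) x 4 thick, where the scraper lies at the start. Origin: centre of its underside, on the table.
- cover: Loose round blue curing cover, 0.2 kg, 52 high: underneath a plug 94 across and 8 deep with a chamfered foot, which fits in the planter's mouth; above it a disc 120 across, 8 thick, which rests on the rim; on top a black knob 28 across and 36 high (16 to 52 above the origin). Origin: centre of the plug's underside; z up. Seated, it lies 8 below the rim.
- jar: Bystander: jar with a blue cap, 72 across, 90 high, origin under its centre.
- clay_pot: Bystander: small terracotta pot, 84 across, 80 high, origin under its centre.
- wire_brush: Bystander: brush about 180 long lying on the table, wooden handle and flat head.
- tamper: Bystander: wooden tamping block, 120 x 50 x 40 high, origin under its centre.
- test_block: Bystander: cement test block, 100 x 60 x 50 high, origin under its centre.
Things that resemble listed ones, but are neither listed nor needed, are in the scene too. Several things have the shape of the cover; the one meant has the colours described above. Leave any red look-alike of the scraper alone.

How it is judged:
On the way, in this order (a step that is already met when the one before it is completed fails the run):
1. the scraper lifts the lid (blade pressing on it, lid raised above 0.3 rad) (value of joint lid above 0.3 rad and contact force between scraper and casting_box above 0.3 N), for 0.1 s.
2. the lid is tipped back past upright (above 1.6 rad) (value of joint lid above 1.6 rad), for 0.2 s.
At the end, for the whole second after the job is handed in: The lid stands open beyond 1.6 rad; the cover is seated on the planter (centre within 8 mm of the mouth's centre, plug 5 to 12 mm below the rim, tilt below 0.06 rad) and at rest; the scraper lies at rest on the mat (origin over the mat, on its underside, not more than 0.2 rad off flat) (value of joint lid above 1.6 rad and horizontal distance between cover and planter_rim below 0.008 m and z of cover in the frame of planter_rim between -0.012 and -0.005 m and angle between cover's own z axis and vertical below 0.06 rad and linear speed of each of cover, scraper below 0.02 m/s and x of scraper in the frame of mat between -0.11 and 0.11 m and y of scraper in the frame of mat between -0.065 and 0.065 m and z of scraper in the frame of mat below 0.012 m and angle between scraper's own z axis and vertical below 0.2 rad); the robot touches nothing.
It fails at once if the gripper touches the casting box or its lid (over 1 N) while the lid is not yet past upright (value of joint lid below 1.55 rad and contact force between any of the fingers, the arm and casting_box above 1 N).
It fails at once if the cover is dropped or slammed onto the planter (over 0.5 m/s at the rim) (linear speed of cover above 0.5 m/s and horizontal distance between cover and planter_rim below 0.06 m and z of cover in the frame of planter_rim below 0.015 m).
It fails at once if a bystander is moved by more than 30 mm (distance of any of jar, clay_pot, wire_brush, tamper, test_block from where it was at the start of the episode above 0.03 m).
It also fails if it takes over 69 s, if anything falls off the work surface, if the arm or the gripper's body presses on something with over 40 N, if the wrist force passes 120 N, or if a joint passes its speed limit or range.

ROBOT

A 7-joint arm with a two-finger parallel gripper is mounted at the origin on the work surface. World frame = base frame: x ahead of the robot, y to its left, z up, the work surface at z = 0. Lengths are in m, angles in rad, forces in N, time in s.
With the tool pointing down it reaches from about 0.35 to 0.9 m from the base axis. Payload 8.1 kg.
Tool frame: the origin (TCP) lies at the very end of the fingers, on their centre line; the grasp point (between the pads) lies ctrl.tcp_to_grasp behind it (ctrl.tcp_to_grasp is the distance from the TCP to the grasp point, in m); z points along the fingers, y is the line along which they close (so a half turn about z gives the same grasp; the last joint's range is limited). The gripper opens to 85 mm and grips with 20 to 120 N. Pads are 22 mm wide; open, the fingers measure 114 mm over their backs; the gripper's body (76 mm by 85 mm) begins 54 mm behind the grasp point. The pads swing forward as they close: fully open they stand 13 mm farther back than shut.
Start: joints at [1.038, 0.434, 0.025, 1.573, -0.012, 1.134, -0.075], TCP at [0.26, -0.568, 0.231] pointing down, gripper open.
Joint ranges: [-2.62, 2.62], [-0.44, 2.09], [-1.27, 1.32], [0.08, 2.57], [-1.32, 4.46], [0.12, 2], [-2.74, 2.74]. Speed limits (rad/s): [2.22, 2.22, 3.01, 3.01, 3.14, 3.14, 3.14].

INTERFACE

Orientations are given as [roll, pitch, yaw] about the fixed x, y, z axes, in that order (R = Rz(yaw) Ry(pitch) Rx(roll)).
In Python, from workcell import ctrl gives the robot as it stands. The module is installed in compiled form; this text tells all that it offers.
- The arm moves only by the tool arm_command, never from a script. Its argument "moves" is a list of rows, each a list of 7 numbers: the shift along the tool's x, y, z in mm, then the turn, a rotation vector about the tool's x, y, z in degrees, then the finger opening in mm, from 0 to 85.4. In form: [[tx, ty, tz, ax, ay, az, fingers], ...]. A call has 1 to 20 rows; each row is the pose to reach, as a shift and turn from the pose commanded when the call began, along the tool's axes at that moment; what a row does not reach only later rows make up. A row lasts 1/10 s, in which the tool goes at most 50 mm and 8.59 degrees, less where a joint would pass 70% of its speed; a pose out of reach is approached as far as the arm can. A call with a gripper value outside its range is refused whole. The fingers move at their own pace and stop on an object; the grip force is fixed at half the most. Time passes only in rows, so rows that repeat a pose let the fingers close. It gives the time, the measured TCP pose, the force, the opening and the grip force at its end, in the units of the state.
- ctrl.get_obs(): the state, without advancing time (a new reading comes with each control period).
- ctrl.get_image(name): name is "scene" or "top" or "wrist"; returns a dict with "image" (480x640x3 uint8, red, green, blue), "fx", "fy", "cx", "cy" (pixels), "pose" (4x4, takes a point from camera to world coordinates). Camera axes: x right, y up, looking along -z (the intrinsics and any distortion apply to the point x, -y, -z); pixel columns grow to the right and rows downward; lengths in m; the calibration is good to about 2 mm. A picture is of the moment at which its call begins. There is no depth.
- ctrl.hand_in(): hands the job in; it is judged then, once.
The state is a dict: "time": time; "q": joint angles; "joint_velocities": joint speeds; "joint_torque": joint torques, N m; "eef_pos": TCP position; "tool_rot": TCP orientation; "ft_force": force on the tool from outside, world axes, zero at the start; "moment": the same for the moment, N m; "opening": finger opening in m; "grasp_force": force on a finger pad.
Only numpy, scipy, OpenCV 4.12 (cv2) and the standard library are available. Lean on these libraries where they do the work, as an engineer would, in place of code of your own. Each camera call takes 0.05 s, during which the arm holds its last target. There are 200 camera calls.

## Working session

There is one attempt and no reset: what is moved stays moved. The work goes in short steps, Python scripts to look and compute and a tool call to move; the robot and the scene stay as the last step left them, time stands still between calls to the robot, and variables do not carry over. Pictures are saved under pics/ and viewed, at most 13 in all, crops included, and the job is handed in when it is done.

Besides the shell and the picture viewer there is one more tool, called after ">>>" as name(argument=value, ...), one argument or row to a line, values as JSON. arm_command: Moves the arm, as the interface text tells. Its arguments: {"type":"object","properties":{"moves":{"type":"array"}},"required":["moves"]}

```bash
mkdir -p pics; cat > h.py <<'E'
import numpy as np, cv2
from workcell import ctrl
from scipy.spatial.transform import Rotation as Ro
def img(n,save=None):
    d=ctrl.get_image(n)
    if save: cv2.imwrite('pics/'+save,d['image'][:,:,::-1])
    return d
def ray(d,u,v):
    P=np.array(d['pose']); r=np.array([(u-d['cx'])/d['fx'],-(v-d['cy'])/d['fy'],-1.])
    return P[:3,3],P[:3,:3]@r
def onz(d,u,v,z):
    o,r=ray(d,u,v); return o+r*(z-o[2])/r[2]
def proj(d,p):
    P=np.array(d['pose']); c=P[:3,:3].T@(np.array(p)-P[:3,3])
    return d['cx']+d['fx']*c[0]/-c[2], d['cy']-d['fy']*c[1]/-c[2]
def tool():
    o=ctrl.get_obs(); return np.array(o['eef_pos']),np.array(o['tool_rot']),o
E
python3 - <<'E'
from h import *
a=img('top','top0.png');b=img('scene','scene0.png')
for d in(a,b):print({k:np.round(v,3).tolist() for k,v in d.items() if k!='image'})
p,r,o=tool();print(p,r,o['time'],o['opening'],ctrl.tcp_to_grasp)
E
```

```text
{'fx': 553.954, 'fy': 553.954, 'cx': 321.731, 'cy': 233.862, 'pose': [[0.025, 0.984, -0.177, 0.242], [-1.0, 0.028, 0.014, 0.016], [0.018, 0.176, 0.984, 1.897], [0.0, 0.0, 0.0, 1.0]]}
{'fx': 497.11, 'fy': 497.11, 'cx': 313.655, 'cy': 234.672, 'pose': [[0.277, -0.789, 0.549, 1.389], [0.961, 0.235, -0.147, -0.203], [-0.013, 0.568, 0.823, 1.341], [0.0, 0.0, 0.0, 1.0]]}
[ 0.26020468 -0.56776335  0.23060089] [-3.14017793e+00  9.32116024e-05  4.29698473e-01] 0.1 0.08536541814905965 0.0187
```

View pics/top0.png

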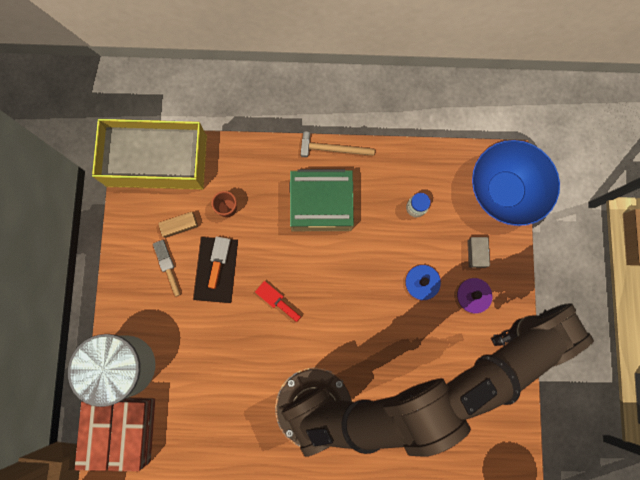

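View pics/scene0.png

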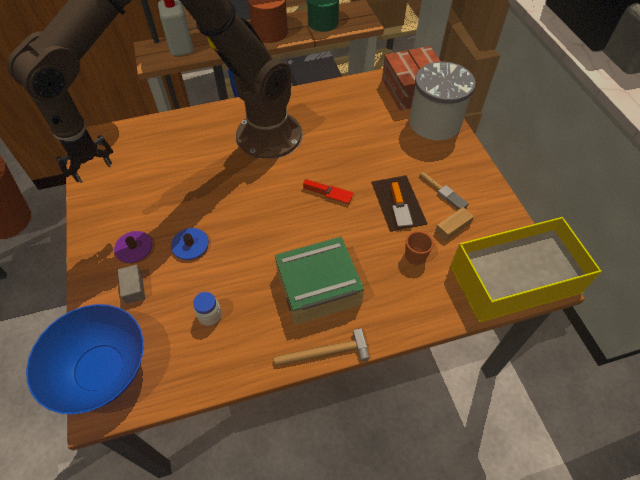

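The top view shows the green lid at (322,198), the black mat at (215,269) with the scraper's orange handle at (215,275) and its blade at (221,249). The blue cover is at (423,282). The purple cover (474,295) and the red scraper (277,300) are look-alikes. The scene view agrees: lid (318,270), scraper (400,200), blue cover (190,243).

```bash
cat > m.py <<'E'
from h import *
def mask(d,lo,hi,roi):
    h=cv2.cvtColor(d['image'],cv2.COLOR_RGB2HSV); m=cv2.inRange(h,lo,hi); k=np.zeros_like(m); x0,y0,x1,y1=roi; k[y0:y1,x0:x1]=255
    m=m&k; c=max(cv2.findContours(m,0,2)[0],key=cv2.contourArea); return c
def rect(d,c,z):
    P=np.array([onz(d,*p,z)[:2] for p in c[:,0].astype(float)],np.float32)
    r=cv2.minAreaRect(cv2.convexHull(P)); return r,cv2.boxPoints(r)
E
python3 - <<'E'
from m import *
a=img('top');b=img('scene')
hue=lambda d,u,v: cv2.cvtColor(d['image'],cv2.COLOR_RGB2HSV)[v,u]
print(hue(a,322,198),hue(a,215,275),hue(a,221,249),hue(a,203,290),hue(a,412,282))
S=[('lid',(40,70,30),(90,255,255),.098,[(280,160,365,240),(265,230,370,320)]),
('handle',(5,200,120),(14,255,255),.034,[(205,262,225,292),(385,178,408,206)]),
('mat',(0,0,0),(180,255,50),.004,[(188,230,245,308),(365,170,432,236)]),
('blade',(0,0,110),(180,60,255),.019,[(205,232,232,266),(388,198,415,230)]),
('cover',(100,150,50),(120,255,255),.016,[(400,260,445,305),(165,225,212,262)])]
for n,lo,hi,z,R in S:
  for d,r in zip((a,b),R):
    try:
      c=mask(d,lo,hi,r);q,bx=rect(d,c,z);print(n,np.round(q[0],4),np.round(q[1],4),round(q[2],1),np.round(bx,3).tolist())
    except Exception as e:print(n,e)
E
```

```text
[ 64  97 110] [ 12 193 222] [ 20  34 182] [ 11 105  46] [111 178 182]
lid [ 0.686  -0.0045] [0.1884 0.2088] 2.0 [[0.5879999995231628, 0.09700000286102295], [0.5950000286102295, -0.1120000034570694], [0.7839999794960022, -0.10599999874830246], [0.7770000100135803, 0.10300000011920929]]
lid [ 0.6885 -0.0054] [0.1897 0.2089] 1.9 [[0.5899999737739563, 0.09600000083446503], [0.597000002861023, -0.11299999803304672], [0.7870000004768372, -0.10700000077486038], [0.7799999713897705, 0.10199999809265137]]
handle [0.3922 0.3449] [0.0133 0.0033] 3.4 [[0.38600000739097595, 0.34599998593330383], [0.38600000739097595, 0.34299999475479126], [0.39899998903274536, 0.3440000116825104], [0.39899998903274536, 0.34700000286102295]]
handle [0.4292 0.3419] [0.0193 0.0895] 89.0 [[0.3840000033378601, 0.3330000042915344], [0.4740000069141388, 0.3319999873638153], [0.4740000069141388, 0.35100001096725464], [0.38499999046325684, 0.35199999809265137]]
mat [0.4491 0.35  ] [0.1242 0.2139] 86.7 [[0.33899998664855957, 0.2939999997615814], [0.5519999861717224, 0.28200000524520874], [0.5590000152587891, 0.405999988317
[... 421 characters left out ...]
, [0.4779999852180481, 0.3700000047683716]]
blade [0.5134 0.3364] [0.0504 0.0854] 80.8 [[0.46700000762939453, 0.3179999887943268], [0.5519999861717224, 0.3050000071525574], [0.5600000023841858, 0.35499998927116394], [0.4749999940395355, 0.36800000071525574]]
cover [ 0.4211 -0.3578] [0.1125 0.1136] 1.5 [[0.3630000054836273, -0.30300000309944153], [0.3659999966621399, -0.41600000858306885], [0.4790000021457672, -0.4129999876022339], [0.47600001096725464, -0.29899999499320984]]
cover [ 0.4291 -0.3519] [0.0984 0.1136] 52.1 [[0.3540000021457672, -0.35600000619888306], [0.4440000057220459, -0.4259999990463257], [0.5040000081062317, -0.3479999899864197], [0.41499999165534973, -0.27799999713897705]]
```

```bash
cat > go.py <<'E'
from h import *
def d(pos,yaw,pitch=0):
    """delta rows to tool pose: blade-type yaw (deg) flipped +180; pitch deg = blade tip up"""
    p,r,o=tool(); R=Ro.from_euler('xyz',r)
    T=Ro.from_euler('z',yaw,degrees=True)*Ro.from_euler('y',-pitch,degrees=True)*Ro.from_euler('xyz',[180,0,180],degrees=True)
    return np.round(np.r_[R.inv().apply(np.array(pos)-p)*1000,(R.inv()*T).as_rotvec(degrees=True)],1).tolist()
E
python3 -c "
from go import *
print(d([.42,-.1,.26],-10.5)); print(d([.447,.348,.20],-10.5))"
```

```text
[340.1, -358.8, -28.8, -0.0, -0.1, -144.9]
[551.3, -754.8, 31.5, -0.0, -0.1, -144.9]
```

>>> arm_command(
  moves=[
    [340,-359,-29,0,0,-60,85],
    [340,-359,-29,0,0,-60,85],
    [340,-359,-29,0,0,-60,85],
    [340,-359,-29,0,0,-60,85],
    [340,-359,-29,0,0,-60,85],
    [340,-359,-29,0,0,-60,85],
    [340,-359,-29,0,0,-60,85],
    [340,-359,-29,0,0,-60,85],
    [340,-359,-29,0,0,-60,85],
    [551,-755,31,0,0,-145,85],
    [551,-755,31,0,0,-145,85],
    [551,-755,31,0,0,-145,85],
    [551,-755,31,0,0,-145,85],
    [551,-755,31,0,0,-145,85],
    [551,-755,31,0,0,-145,85],
    [551,-755,31,0,0,-145,85],
    [551,-755,31,0,0,-145,85],
    [551,-755,31,0,0,-145,85],
    [551,-755,31,0,0,-145,85],
    [551,-755,31,0,0,-145,85],
  ],
)

```text
time: 2.2
eef_pos: [0.4448, 0.3541, 0.1994]
tool_rot: [3.138, -0.003, 2.971]
ft_force: [-0.4, 0.3, -0.3]
opening: 0.0848
grasp_force: 0.0
```

```bash
python3 -c "
from go import *
p,r,o=tool();print(p,r,np.round(o['q'],2),o['time']); print(d([.447,.348,.20],-10.5))
w=img('wrist','w1.png');print(np.round(w['pose'],3).tolist(),w['fx'],w['cx'],w['cy']);print(proj(w,[.447,.348,.034]))"
```

```text
[0.44482304 0.3540786  0.19944878] [ 3.13791453 -0.00329855  2.97136284] [-0.17  0.51 -0.86  1.71  0.42  1.12  0.25] 2.2
[-3.2, -5.6, -0.6, 0.2, -0.2, 0.7]
[[0.17, -0.941, -0.294, 0.37], [0.985, 0.163, 0.047, 0.368], [0.003, -0.297, 0.955, 0.343], [0.0, 0.0, 0.0, 1.0]] 357.47800437752903 325.8083124910446 241.9568845640495
(np.float64(317.1605389972775), np.float64(224.15326635254522))
```

View pics/w1.png

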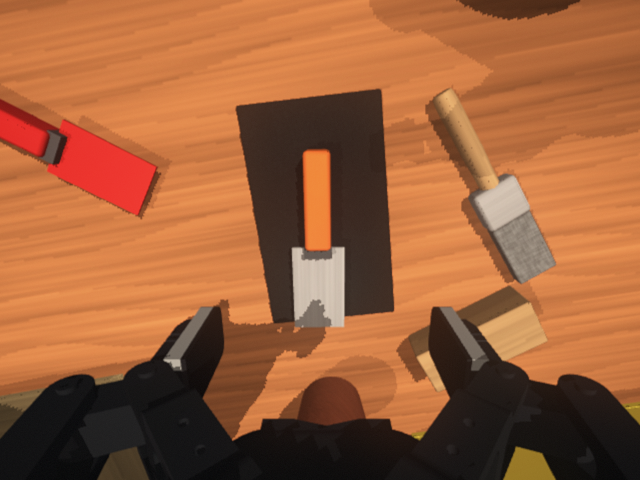

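The wrist view shows the orange handle from (317,150) to (318,250) and the blade running on to (319,327). The wire brush and tamper are to the right. Next I'll measure the handle and check clearance.

```bash
python3 -c "
from m import *
from go import d
w=img('wrist')
c=mask(w,(5,180,120),(18,255,255),(290,130,345,262))
q,b=rect(w,c,.034);print(q,b.round(4).tolist())
for p in [(303,150),(330,150),(331,250),(304,250)]: print(onz(w,*p,.034))
for p in [(292,247),(345,247),(345,327),(294,327)]: print(onz(w,*p,.019))
"
```

```text
((0.4272652566432953, 0.35119935870170593), (0.02357695810496807, 0.08914098888635635), 80.72235107421875) [[0.3813999891281128, 0.3467999994754791], [0.46939998865127563, 0.33239999413490295], [0.4731999933719635, 0.3555999994277954], [0.38519999384880066, 0.3700000047683716]]
[0.38252524 0.34432743 0.034     ]
[0.38649105 0.36657808 0.034     ]
[0.47365748 0.35228393 0.034     ]
[0.46933807 0.32807596 0.034     ]
[0.46918451 0.31557919 0.019     ]
[0.47805181 0.36527741 0.019     ]
[0.56320378 0.35150584 0.019     ]
[0.55401762 0.30007299 0.019     ]
```

```bash
python3 -c "
from go import *
print(d([.447,.348,.05],-9.5));print(d([.447,.348,.009],-9.5))"
```

```text
[-1.3, -0.3, 149.6, -0.0, -0.1, -0.8]
[-1.3, -0.3, 190.6, -0.0, -0.1, -0.8]
```

>>> arm_command(
  moves=[
    [-1,0,150,0,0,-1,60],
    [-1,0,150,0,0,-1,60],
    [-1,0,150,0,0,-1,60],
    [-1,0,150,0,0,-1,60],
    [-1,0,175,0,0,-1,60],
    [-1,0,190,0,0,-1,60],
    [-1,0,190,0,0,-1,60],
    [-1,0,190,0,0,-1,0],
    [-1,0,190,0,0,-1,0],
    [-1,0,190,0,0,-1,0],
    [-1,0,190,0,0,-1,0],
    [-1,0,190,0,0,-1,0],
    [-1,0,190,0,0,-1,0],
  ],
)

```text
time: 3.6
eef_pos: [0.4485, 0.3481, 0.0119]
tool_rot: [3.14, 0.002, 2.978]
ft_force: [0.2, -2.0, 8.0]
opening: 0.0229
grasp_force: 59.9
```

```bash
python3 -c "
from go import *
p,r,o=tool();print(p,r,o['opening'],o['grasp_force'])
y=np.radians(1.9);c,s=np.cos(y),np.sin(y)
f=lambda X,Y: np.array([.687+c*X-s*Y,-.005+s*X+c*Y])
print('lift',d([.447,.348,.15],-9.5))
# tip 40 mm before front face: origin at -95-150
q=f(-95-150,0);print(q,d([*q,.15],1.9), d([*q,.0725],1.9))"
```

```text
[0.44854135 0.34809581 0.01193652] [3.14033417e+00 1.87360905e-03 2.97768871e+00] 0.02291611026654331 59.925888776779175
lift [1.2, -0.2, -138.1, 0.1, 0.1, 0.1]
[-244.17830291   -8.12801871] [239964.6, -48277.8, -648.4, 0.1, 0.1, -11.3] [239964.7, -48277.9, -570.9, 0.1, 0.1, -11.3]
```

```bash
python3 -c "
from go import *
y=np.radians(1.9);c,s=np.cos(y),np.sin(y)
f=lambda X,Y: np.array([.687+c*X-s*Y,-.005+s*X+c*Y])
q=f(-.095-.150,0);print(q,d([*q,.15],1.9), d([*q,.0759],1.9))"
```

```text
[ 0.4421347  -0.01312302] [-52.9, -357.2, -138.4, 0.1, 0.1, -11.3] [-52.7, -357.3, -64.3, 0.1, 0.1, -11.3]
```

>>> arm_command(
  moves=[
    [0,0,-40,0,0,0,0],
    [0,0,-90,0,0,0,0],
    [0,0,-138,0,0,0,0],
    [-9,-40,-138,0,0,-2,0],
    [-15,-80,-138,0,0,-4,0],
    [-20,-120,-138,0,0,-6,0],
    [-26,-160,-138,0,0,-8,0],
    [-32,-200,-138,0,0,-10,0],
    [-40,-240,-138,0,0,-11,0],
    [-45,-280,-138,0,0,-11,0],
    [-50,-320,-138,0,0,-11,0],
    [-53,-357,-138,0,0,-11,0],
    [-53,-357,-100,0,0,-11,0],
    [-53,-357,-66,0,0,-11,0],
    [-53,-357,-64,0,0,-11,0],
    [-53,-357,-64,0,0,-11,0],
  ],
)

```text
time: 5.2
eef_pos: [0.4417, -0.0128, 0.0749]
tool_rot: [3.141, -0.001, -3.112]
ft_force: [0.9, 0.4, -1.2]
opening: 0.0227
grasp_force: 59.4
```

```bash
python3 -c "
from go import *
p,r,o=tool();print(p,r,o['opening'],o['grasp_force'],np.round(o['q'],2))
w=img('wrist','w2.png');b=img('scene')
t=p+np.array([.11,.0036,.0071]);print(proj(w,t),proj(b,t))
cv2.imwrite('pics/s2.png',cv2.resize(b['image'][140:340,220:460,::-1],None,fx=3,fy=3))"
```

```text
[ 0.44165765 -0.01275602  0.07485367] [ 3.14140584e+00 -8.93296873e-04 -3.11198352e+00] 0.02268954138644798 59.41756188869476 [ 0.57  0.5  -0.85  2.13  0.56  0.75  0.94]
(np.float64(323.7197785077405), np.float64(506.1923399263651)) (np.float64(304.2121482572294), np.float64(237.44238607550398))
```

View pics/w2.png

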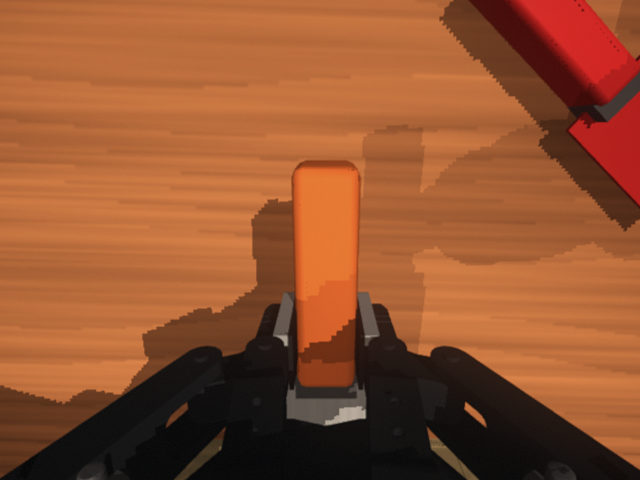

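View pics/s2.png

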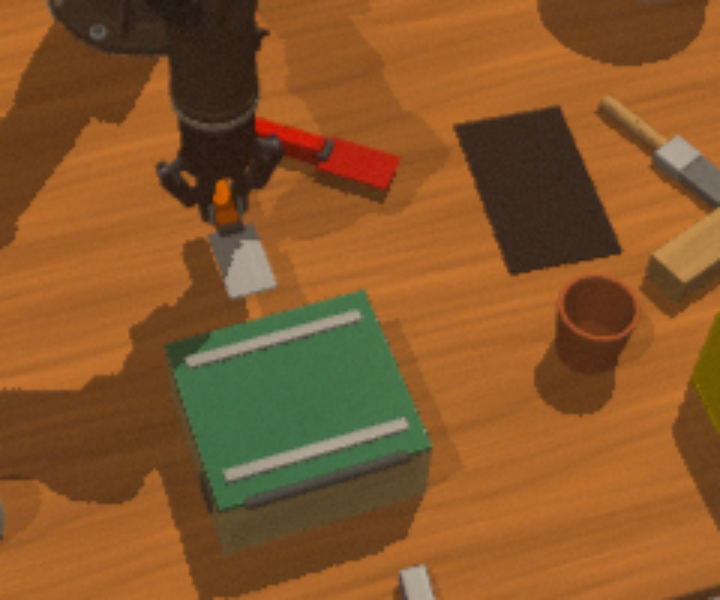

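The scene crop shows the blade tip at about (253,291), which is (304,237) in the full image and matches the prediction of (304.2,237.4). The blade lines up with the notch. Now I'll insert it.

>>> arm_command(
  moves=[
    [-15,0,-1,0,0,0,0],
    [-30,0,-1,0,0,0,0],
    [-37,0,-1,0,0,0,0],
    [-43,0,-1,0,0,0,0],
    [-50,0,-1,0,0,0,0],
    [-56,0,-1,0,0,0,0],
    [-61,0,-1,0,0,0,0],
    [-61,0,-1,0,0,0,0],
  ],
)

```text
time: 6.1
eef_pos: [0.5034, -0.0115, 0.0753]
tool_rot: [3.141, 0.0, -3.113]
ft_force: [-0.4, 0.9, -1.8]
opening: 0.0225
grasp_force: 59.4
```

```bash
python3 -c "
from go import *
s=.169
x0,z0=.095-s,.083
for t in list(range(0,121,4)):
  a=np.radians(t);print(t,round(-(.095-s*np.cos(a)-x0)*1000),round(-(.09+s*np.sin(a)-.0015-z0)*1000))"
```

```text
0 0 -5
4 0 -17
8 -2 -29
12 -4 -41
16 -7 -52
20 -10 -63
24 -15 -74
28 -20 -85
32 -26 -95
36 -32 -105
40 -40 -114
44 -47 -123
48 -56 -131
52 -65 -139
56 -74 -146
60 -84 -152
64 -95 -157
68 -106 -162
72 -117 -166
76 -128 -169
80 -140 -172
84 -151 -174
88 -163 -174
92 -175 -174
96 -187 -174
100 -198 -172
104 -210 -169
108 -221 -166
112 -232 -162
116 -243 -157
120 -253 -152
```

>>> arm_command(
  moves=[
    [0,0,-3,0,0,0,0],
    [0,0,-6,0,0,0,0],
    [0,0,-11,0,0,0,0],
    [0,0,-17,0,0,0,0],
    [-1,0,-23,0,0,0,0],
    [-2,0,-29,0,0,0,0],
    [-3,0,-35,0,0,0,0],
    [-4,0,-41,0,0,0,0],
    [-5,0,-47,0,0,0,0],
    [-7,0,-52,0,0,0,0],
    [-8,0,-58,0,0,0,0],
    [-10,0,-63,0,0,0,0],
    [-12,0,-69,0,0,0,0],
    [-15,0,-74,0,0,0,0],
    [-17,0,-80,0,0,0,0],
    [-20,0,-85,0,0,0,0],
    [-23,0,-90,0,0,0,0],
    [-26,0,-95,0,0,0,0],
    [-26,0,-95,0,0,0,0],
  ],
)

```text
time: 8.0
eef_pos: [0.5297, -0.0107, 0.1711]
tool_rot: [3.141, 0.001, -3.113]
ft_force: [-0.4, 0.6, -1.9]
opening: 0.0229
grasp_force: 59.5
```

```bash
python3 -c "
from go import *
p,r,o=tool();print(p,r,np.round(o['q'],2))
b=img('scene')
t=p+np.array([.11,.0036,.0071]);print(proj(b,t))
cv2.imwrite('pics/s3.png',cv2.resize(b['image'][140:340,220:460,::-1],None,fx=3,fy=3))"
```

```text
[ 0.52973774 -0.01068543  0.17107814] [ 3.14146788e+00  1.46836197e-03 -3.11340755e+00] [ 0.57  0.5  -0.91  1.83  0.45  1.03  1.09]
(np.float64(312.2934696194942), np.float64(242.80431560697187))
```

View pics/s3.png

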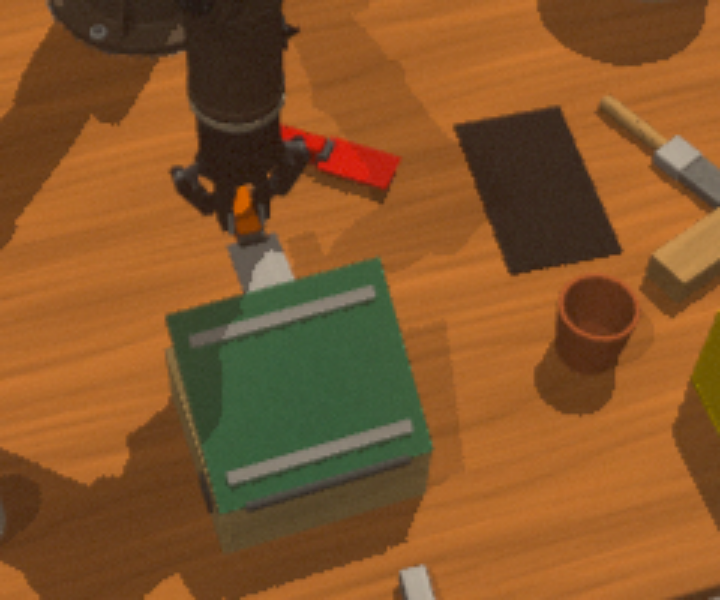

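The crop shows the lid raised with the blade under its front edge. The front corners are near (168,315) and (380,260). I'll compute the lid angle.

```bash
cat > lid.py <<'E'
from go import *
y=np.radians(1.9);c,s=np.cos(y),np.sin(y)
def lidpt(X,Y,th,up=.008): # X from hinge toward front
    bx=.095-X*np.cos(th)+up*np.sin(th); z=.09+X*np.sin(th)+up*np.cos(th)
    return [.687+c*bx-s*Y,-.005+s*bx+c*Y,z]
E
python3 -c "
from lid import *
b=img('scene')
for th in np.arange(0,.8,.1): print(round(th,2),[tuple(int((q-k)*3) for q,k in zip(proj(b,lidpt(.19,Y,th)),(220,140))) for Y in(-.105,.105)])"
```

```text
0.0 [(162, 343), (362, 287)]
0.1 [(161, 334), (364, 278)]
0.2 [(160, 326), (366, 270)]
0.3 [(160, 321), (368, 263)]
0.4 [(161, 316), (371, 259)]
0.5 [(162, 314), (375, 256)]
0.6 [(164, 314), (380, 255)]
0.7 [(166, 316), (385, 255)]
```

The lid is at about 0.57 rad, as planned. I'll carry on along the arc.

>>> arm_command(
  moves=[
    [-3,0,-5,0,0,0,0],
    [-6,0,-10,0,0,0,0],
    [-10,0,-15,0,0,0,0],
    [-14,0,-19,0,0,0,0],
    [-18,0,-24,0,0,0,0],
    [-21,0,-28,0,0,0,0],
    [-26,0,-32,0,0,0,0],
    [-30,0,-36,0,0,0,0],
    [-34,0,-40,0,0,0,0],
    [-39,0,-44,0,0,0,0],
    [-43,0,-47,0,0,0,0],
    [-48,0,-51,0,0,0,0],
    [-53,0,-54,0,0,0,0],
    [-58,0,-57,0,0,0,0],
    [-63,0,-60,0,0,0,0],
    [-69,0,-62,0,0,0,0],
    [-74,0,-65,0,0,0,0],
    [-80,0,-67,0,0,0,0],
    [-85,0,-69,0,0,0,0],
    [-91,0,-71,0,0,0,0],
  ],
)

```text
time: 10.1
eef_pos: [0.6202, -0.0083, 0.2415]
tool_rot: [-3.142, -0.0, -3.113]
ft_force: [-0.6, 0.2, -1.5]
opening: 0.0232
grasp_force: 59.6
```

>>> arm_command(
  moves=[
    [-6,0,-1,0,0,0,0],
    [-12,0,-2,0,0,0,0],
    [-17,0,-2,0,0,0,0],
    [-23,0,-3,0,0,0,0],
    [-29,0,-3,0,0,0,0],
    [-35,0,-3,0,0,0,0],
    [-41,0,-3,0,0,0,0],
    [-47,0,-3,0,0,0,0],
    [-53,0,-3,0,0,0,0],
    [-59,0,-3,0,0,0,0],
    [-65,0,-3,0,0,0,0],
    [-71,0,-3,0,0,0,0],
    [-77,0,-3,0,0,0,0],
    [-83,0,-3,0,0,0,0],
    [-90,0,-3,0,0,0,0],
    [-90,0,-3,0,0,0,0],
  ],
)

```text
time: 11.7
eef_pos: [0.7106, -0.0057, 0.244]
tool_rot: [3.141, 0.0, -3.114]
ft_force: [0.1, -0.7, -1.5]
opening: 0.023
grasp_force: 59.6
```

```bash
python3 -c "
from lid import *
p,r,o=tool();print(p,r,o['grasp_force'])
b=img('scene');cv2.imwrite('pics/s4.png',b['image'][:,:,::-1][120:360,200:500])
for th in (1.2,1.4,1.6,1.8,1.95): print(th,[tuple(int((q-k)) for q,k in zip(proj(b,lidpt(.19,Y,th)),(200,120))) for Y in(-.105,.105)])"
```

```text
[ 0.71056945 -0.00573175  0.24402702] [ 3.14138989e+00  1.60666415e-04 -3.11353873e+00] 59.59748983383179
1.2 [(82, 138), (159, 117)]
1.4 [(86, 148), (165, 126)]
1.6 [(90, 161), (170, 138)]
1.8 [(95, 175), (176, 151)]
1.95 [(98, 187), (179, 162)]
```

View pics/s4.png

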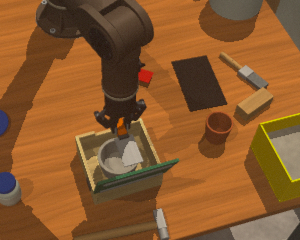

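The lid's top corners sit at (99,187) and (178,161), which corresponds to 1.95 rad, so it is fully open. Next the scraper goes back to the mat.

```bash
python3 -c "
from go import *
print(d([.447,.348,.15],-9.5), d([.447,.348,.0125],-9.5))"
```

```text
[253.0, 360.8, 94.2, 0.0, -0.0, 11.1] [252.9, 360.8, 231.7, 0.0, -0.0, 11.1]
```

>>> arm_command(
  moves=[
    [45,0,0,0,0,0,0],
    [90,0,0,0,0,0,0],
    [130,30,0,0,0,1,0],
    [160,65,0,0,0,2,0],
    [185,105,20,0,0,4,0],
    [205,150,40,0,0,6,0],
    [225,195,60,0,0,8,0],
    [240,240,80,0,0,10,0],
    [253,285,94,0,0,11,0],
    [253,325,94,0,0,11,0],
    [253,361,94,0,0,11,0],
    [253,361,94,0,0,11,0],
    [253,361,140,0,0,11,0],
    [253,361,185,0,0,11,0],
    [253,361,210,0,0,11,0],
    [253,361,221,0,0,11,0],
    [253,361,226,0,0,11,0],
    [253,361,231,0,0,11,0],
    [253,361,232,0,0,11,0],
  ],
)

```text
time: 13.65
eef_pos: [0.4472, 0.3483, 0.0131]
tool_rot: [3.14, 0.001, 2.978]
ft_force: [0.3, 0.5, -1.2]
opening: 0.0228
grasp_force: 59.7
```

>>> arm_command(
  moves=[
    [0,0,1,0,0,0,0],
    [0,0,1,0,0,0,0],
    [0,0,1,0,0,0,60],
    [0,0,1,0,0,0,60],
    [0,0,1,0,0,0,60],
    [0,0,1,0,0,0,60],
    [0,0,1,0,0,0,60],
    [0,0,-20,0,0,0,60],
    [0,0,-60,0,0,0,60],
    [0,0,-110,0,0,0,60],
    [0,0,-160,0,0,0,60],
    [0,0,-200,0,0,0,60],
    [0,0,-200,0,0,0,60],
  ],
)

```text
time: 14.95
eef_pos: [0.4481, 0.3507, 0.2182]
tool_rot: [3.135, 0.006, 2.978]
ft_force: [0.4, 0.7, -0.3]
opening: 0.0602
grasp_force: 0.0
```

```bash
python3 -c "
from m import *
from go import d
p,r,o=tool();print(p)
w=img('wrist')
c=mask(w,(5,180,120),(18,255,255),(280,110,370,290))
q,b=rect(w,c,.034);print(q,b.round(4).tolist())
print('cover',d([.421,-.355,.21],1.9),d([.42,0,.21],1.9))
"
```

```text
[0.44806877 0.35070939 0.2182253 ]
((0.4259530305862427, 0.35283929109573364), (0.023552529513835907, 0.08931303024291992), 81.01315307617188) [[0.3799999952316284, 0.3481999933719635], [0.4681999981403351, 0.334199994802475], [0.47189998626708984, 0.35749998688697815], [0.38370001316070557, 0.37139999866485596]]
cover [-88.7, -699.2, 2.9, 0.2, 0.2, -11.3] [-29.8, -349.1, 4.0, 0.2, 0.2, -11.3]
```

```bash
python3 -c "
from go import *
print('cover',d([.42,-.355,.21],-50))
"
```

```text
cover [-87.7, -699.3, 2.9, 0.3, 0.1, 40.6]
```

>>> arm_command(
  moves=[
    [-88,-699,3,0,0,41,60],
    [-88,-699,3,0,0,41,60],
    [-88,-699,3,0,0,41,60],
    [-88,-699,3,0,0,41,60],
    [-88,-699,3,0,0,41,60],
    [-88,-699,3,0,0,41,60],
    [-88,-699,3,0,0,41,60],
    [-88,-699,3,0,0,41,60],
    [-88,-699,3,0,0,41,60],
    [-88,-699,3,0,0,41,60],
    [-88,-699,3,0,0,41,60],
    [-88,-699,3,0,0,41,60],
    [-88,-699,3,0,0,41,60],
    [-88,-699,3,0,0,41,60],
    [-88,-699,3,0,0,41,60],
    [-88,-699,3,0,0,41,60],
    [-88,-699,3,0,0,41,60],
    [-88,-699,3,0,0,41,60],
    [-88,-699,3,0,0,41,60],
  ],
)

```text
time: 16.9
eef_pos: [0.42, -0.3546, 0.2094]
tool_rot: [3.142, -0.0, 2.265]
ft_force: [-0.7, -0.1, 0.3]
opening: 0.0601
grasp_force: 0.0
```

```bash
python3 -c "
from m import *
p,r,o=tool();print(p,r)
w=img('wrist','w5.png');print(proj(w,[.421,-.355,.052]))"
```

```text
[ 0.41995772 -0.35458662  0.20943643] [ 3.14155764e+00 -3.26521934e-05  2.26455479e+00]
(np.float64(325.1259804241358), np.float64(224.4931838270785))
```

View pics/w5.png

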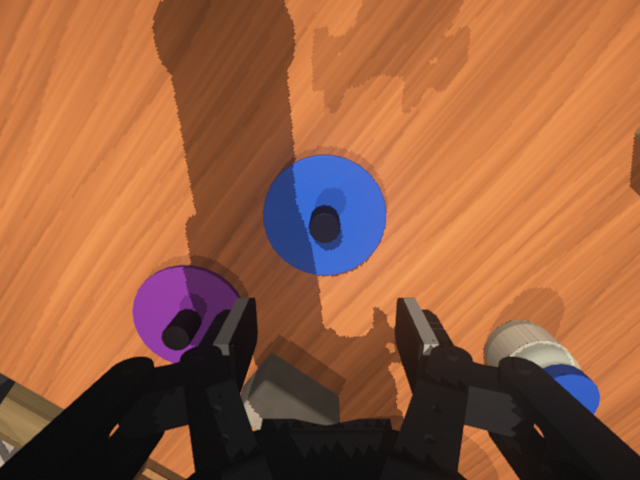

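The wrist view shows the blue cover's disc at about (325,215) with its black knob near (326,225). The test block is at (295,385), the purple look-alike at (190,315) and the jar at (555,375).

```bash
python3 -c "
from m import *
from go import d
w=img('wrist')
c=mask(w,(100,120,40),(125,255,255),(240,130,410,300))
h=cv2.convexHull(c);P=np.array([onz(w,*q,.016)[:2] for q in h[:,0].astype(float)],np.float32)
print(cv2.minEnclosingCircle(P),cv2.fitEllipse(P))
print(onz(w,326,228,.052), 'block',onz(w,290,350,.05))
x,y=cv2.fitEllipse(P)[0]
print(d([x,y,.06],-50),d([x,y,.025],-50))"
```

```text
((0.4218757152557373, -0.357858270406723), 0.05938824266195297) ((0.42197808623313904, -0.35768333077430725), (0.11751152575016022, 0.11819101870059967), 48.6378173828125)
[ 0.42357962 -0.35729372  0.052     ] block [ 0.47599892 -0.4756529   0.05      ]
[-3.3, 0.0, 149.5, -0.0, 0.0, -0.3] [-3.2, 0.0, 184.5, -0.0, 0.0, -0.3]
```

>>> arm_command(
  moves=[
    [-3,0,50,0,0,0,60],
    [-3,0,100,0,0,0,60],
    [-3,0,140,0,0,0,60],
    [-3,0,165,0,0,0,60],
    [-3,0,180,0,0,0,60],
    [-3,0,186,0,0,0,60],
    [-3,0,186,0,0,0,60],
    [-3,0,186,0,0,0,0],
    [-3,0,186,0,0,0,0],
    [-3,0,186,0,0,0,0],
    [-3,0,186,0,0,0,0],
    [-3,0,186,0,0,0,0],
    [-3,0,186,0,0,0,0],
  ],
)

```text
time: 18.3
eef_pos: [0.4221, -0.3589, 0.0247]
tool_rot: [3.141, 0.002, 2.262]
ft_force: [-0.6, 0.4, 5.5]
opening: 0.0265
grasp_force: 58.7
```

```bash
python3 -c "
from m import *
from go import d
p,r,o=tool();print(p)
print(d([.55,-.19,.25],-20)); print(d([.687,-.005,.25],1.9))
# refine planter rim from top view: box outline / planter
a=img('top','t6.png')
print(proj(a,[.687,-.005,.075]),np.array(proj(a,[.687,.057,.075])))
g=a['image'][150:250,270:380,::-1];cv2.imwrite('pics/t6.png',cv2.resize(g,None,fx=5,fy=5))"
```

```text
[ 0.42206915 -0.35886529  0.02466814]
[48.1, 206.3, -225.4, -0.0, 0.1, -30.4]
[103.2, 429.8, -225.5, -0.0, 0.1, -52.3]
(np.float64(321.341236671421), np.float64(199.4289241753607)) [302.9926008  198.90725546]
```

View pics/t6.png

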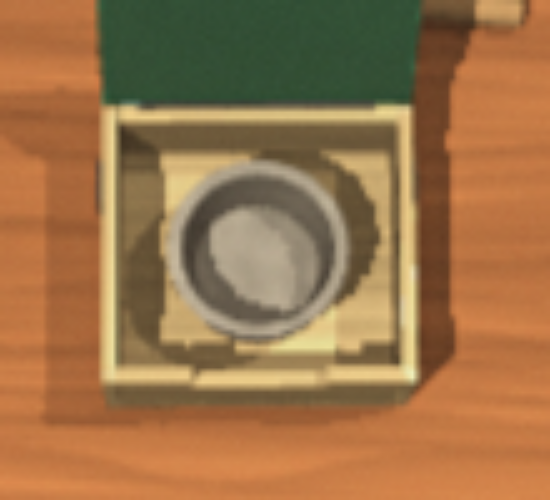

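The top crop shows the open box with the planter's outer circle centred at (260,249). That is (321.6,199.5) in the full image, against a prediction of (321.3,199.4), so the position holds. I'll carry the cover over.

>>> arm_command(
  moves=[
    [0,0,-30,0,0,0,0],
    [0,0,-70,0,0,0,0],
    [0,0,-120,0,0,0,0],
    [0,0,-170,0,0,0,0],
    [0,0,-210,0,0,0,0],
    [0,0,-226,0,0,0,0],
    [10,40,-226,0,0,-6,0],
    [19,80,-226,0,0,-12,0],
    [29,120,-226,0,0,-18,0],
    [38,160,-226,0,0,-23,0],
    [48,200,-226,0,0,-29,0],
    [58,240,-226,0,0,-34,0],
    [67,280,-226,0,0,-38,0],
    [77,320,-226,0,0,-43,0],
    [86,360,-226,0,0,-47,0],
    [96,400,-226,0,0,-50,0],
    [103,430,-226,0,0,-52,0],
    [103,430,-226,0,0,-52,0],
    [103,430,-226,0,0,-52,0],
  ],
)

```text
time: 20.25
eef_pos: [0.6868, -0.0041, 0.2491]
tool_rot: [-3.141, -0.001, -3.112]
ft_force: [-0.8, -1.0, -2.6]
opening: 0.0262
grasp_force: 59.7
```

```bash
python3 -c "
from go import *
p,r,o=tool();print(p,r)
print(d([.687,-.0055,.115],1.9)); print(d([.687,-.0055,.0917],1.9))
b=img('scene');cv2.imwrite('pics/s7.png',cv2.resize(b['image'][120:340,220:460,::-1],None,fx=2.5,fy=2.5))"
```

```text
[ 0.68678492 -0.00408406  0.24913674] [-3.14149616e+00 -6.29517922e-04 -3.11206418e+00]
[-0.3, -1.4, 134.1, -0.0, -0.0, -0.2]
[-0.3, -1.4, 157.4, -0.0, -0.0, -0.2]
```

View pics/s7.png

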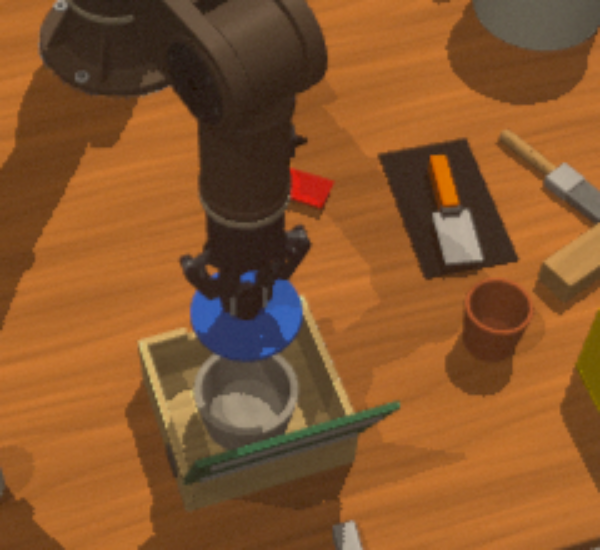

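The crop shows the cover held level above the planter at about (246,315), with the scraper flat on its mat and the lid open. I'll lower it gently.

>>> arm_command(
  moves=[
    [0,-1,30,0,0,0,0],
    [0,-1,65,0,0,0,0],
    [0,-1,95,0,0,0,0],
    [0,-1,115,0,0,0,0],
    [0,-1,128,0,0,0,0],
    [0,-1,136,0,0,0,0],
    [0,-1,142,0,0,0,0],
    [0,-1,147,0,0,0,0],
    [0,-1,151,0,0,0,0],
    [0,-1,154,0,0,0,0],
    [0,-1,156,0,0,0,0],
    [0,-1,157,0,0,0,0],
    [0,-1,157,0,0,0,0],
  ],
)

```text
time: 21.6
eef_pos: [0.6872, -0.0057, 0.0932]
tool_rot: [-3.141, 0.001, -3.113]
ft_force: [-2.3, -1.0, 3.8]
opening: 0.0264
grasp_force: 60.6
```

>>> arm_command(
  moves=[
    [0,0,0,0,0,0,40],
    [0,0,0,0,0,0,60],
    [0,0,0,0,0,0,60],
    [0,0,0,0,0,0,60],
    [0,0,-20,0,0,0,60],
    [0,0,-60,0,0,0,60],
    [0,0,-110,0,0,0,60],
    [40,0,-150,0,0,0,60],
    [90,0,-150,0,0,0,60],
    [140,0,-150,0,0,0,60],
    [190,0,-150,0,0,0,60],
    [240,0,-150,0,0,0,60],
    [240,0,-150,0,0,0,60],
    [240,0,-150,0,0,0,60],
  ],
)

```text
time: 23.0
eef_pos: [0.4462, -0.0131, 0.2428]
tool_rot: [-3.139, 0.001, -3.114]
ft_force: [0.7, 1.2, 0.5]
opening: 0.06
grasp_force: 0.0
```

```bash
python3 -c "
from m import *
a=img('top');b=img('scene')
for d,roi in((a,(290,170,355,232)),(b,(270,210,360,320))):
  c=mask(d,(100,120,40),(125,255,255),roi);h=cv2.convexHull(c)
  P=np.array([onz(d,*q,.083)[:2] for q in h[:,0].astype(float)],np.float32);print(cv2.fitEllipse(P))
g=np.hstack([cv2.resize(a['image'][150:250,270:370],(400,400)),cv2.resize(b['image'][190:310,260:380],(400,400))])
cv2.imwrite('pics/e.png',g[:,:,::-1]);print(tool()[2]['time'])"
```

```text
((0.687357485294342, -0.005367295816540718), (0.11695177108049393, 0.11742600798606873), 72.35401916503906)
((0.6878104209899902, -0.005474417004734278), (0.11721743643283844, 0.11984904855489731), 81.98473358154297)
23.1
```

View pics/e.png

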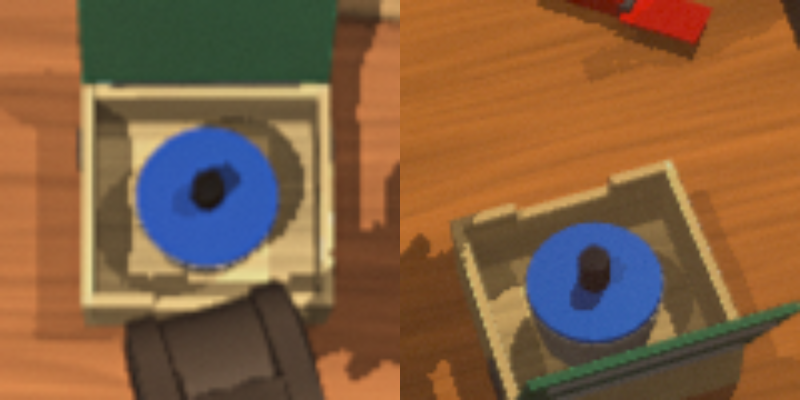

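In both views the cover sits level on the planter, at (207,195) in the left crop and (595,282) in the right. Centring is within 1 mm, and the two views agree at disc height 0.083. The lid is open, so I'm handing in.

```bash
python3 -c "
from workcell import ctrl
print(ctrl.hand_in())"
```

```text
the job is handed in; nothing more can be done
None
```

I levered the lid open with the scraper and it stays fully back. The scraper lies flat on its mat, the blue cover is seated level on the planter, and the job was handed in at about 23 s; no verdict was returned.

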